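Open the treadle-latched drying cabinet

TASK

Open the little plywood drying cabinet. First press the steel treadle under its overhang with the gripper until it sits firmly on its rubber stop, not just against its spring, without forcing it; hold it there for about a second and let it spring right back up: the latch drops and the door pops ajar. Then take the door by its handle, swing it open to about a right angle and leave it standing open, without shifting the plaster toad, rabbit, stump pot or cocoon that stand around.

Things in the scene. Friction and masses are not known exactly. Their poses are not given: they have to be found in the camera images.
- cabinet: Fixed plywood cabinet, 180 deep, 190 wide, 335 mm high, on a foot set back 95 mm, so the box (z 215 to 335) overhangs: tools reach the treadle below only slanting in from the front, some 28 to 50 degrees from vertical. Origin: on the table under the middle of the carcass's front face; x into the cabinet, y to its left, z up. The closed door fills x -15 to -1 mm. A small clear tub is on the roof.
- foot_plate (a point): Treadle's foot plate, ribbed rubber on steel, 55 deep, 80 wide, 10 mm thick, level at rest. Origin: pressing point on its top face, mid width, 14 mm behind the front edge; at rest at x 8, y 20, z 58 mm of the cabinet; z is the face's normal. A rubber stop of unknown height ends its travel after 19 to 34 mm. Pressed home: 13 N or more on the plate, held; over 45 N damages it.
- treadle (a joint): Treadle hinge, rad: 0 up at rest, grows as pressed. Hinge line along the cabinet's y, 98 mm behind the pressing point, 6 mm below its top face. Its spring pushes back 3 N at first, about 7 N at the end; on the stop the force rises about 8 N per mm. The latch lets go at about 0.18; the stop is met somewhere between 0.19 and 0.35.
- door (a joint): Door hinge, rad: 0 closed, grows as it opens towards the front; 1.57 is a right angle, at most 1.75. Latched until the treadle is pressed; then it pops ajar by 0.1 to 0.4. It stays where it is left (light friction).
- door_hinge (a point): Point on the door's vertical hinge line (left edge of the cabinet's front), z 305 mm, level with the handle's grip point.
- handle_grip (a point): Upright round steel bar, 12 mm thick, z 244 to 323 mm, with an arm to the door at each end. Origin: grip point on the bar's axis at z 305 mm, 150 mm from the hinge line along the door, 37 mm out from the door's face (52 mm from the hinge line, square to the door). x points to the door, y along the door to the hinge. Pinch from above, a finger on either side along y.
- toad: Loose white plaster toad, 76x69x38 mm, beside the treadle on the right; origin at the centre of its underside. To be left alone.
- rabbit: Loose white plaster rabbit, 51x52x77 mm, on the left in front of the cabinet; origin at the centre of its underside. To be left alone.
- pot: Loose white plaster tree-stump pot, 71x76x80 mm, to the left of the cabinet; origin at the centre of its underside. To be left alone.
- cocoon: Loose white plaster knit-textured cocoon, 74x45x41 mm, in front of the cabinet, far to the left; origin at the centre of its underside. To be left alone.

How it is judged:
On the way, in this order (a step that is already met when the one before it is completed fails the run):
1. the treadle is held down firmly on its rubber stop by the gripper (value of joint treadle above 0.17 rad and contact force between the fingers and plate above 13 N), for 0.4 s.
2. the treadle has been let up again (value of joint treadle below 0.05 rad and value of joint door below 0.6 rad), for 0.1 s.
3. the door is swung open with the fingers on its handle (value of joint door above 0.7 rad and contact force between the fingers and handle_bar above 0.3 N), for 0.1 s.
At the end, for the whole second after the job is handed in: The door stands still, open by at least 1.2 rad (about 70 degrees), and the treadle is fully up (under 0.05 rad) (value of joint door above 1.2 rad and velocity of joint door between -0.05 and 0.05 rad/s and value of joint treadle below 0.05 rad); the robot touches nothing.
It fails at once if the treadle is forced (over 45 N) (contact force between the fingers and plate above 45 N).
It fails at once if the white plaster toad is shifted by more than 25 mm (distance of toad from where it was at the start of the episode above 0.025 m).
It fails at once if the white plaster rabbit is shifted by more than 25 mm (distance of rabbit from where it was at the start of the episode above 0.025 m).
It fails at once if the white plaster tree-stump pot is shifted by more than 25 mm (distance of pot from where it was at the start of the episode above 0.025 m).
It fails at once if the white plaster knit-textured cocoon is shifted by more than 25 mm (distance of cocoon from where it was at the start of the episode above 0.025 m).
It also fails if it takes over 70 s, if anything falls off the work surface, if the arm or the gripper's body presses on something with over 40 N, if the wrist force passes 120 N, or if a joint passes its speed limit or range.

ROBOT

A 6-joint arm with a two-finger parallel gripper is mounted at the origin on a cart in front of the work surface, level with it; the furniture and walls round the work are solid. World frame = base frame: x ahead of the robot, y to its left, z up, the work surface at z = 0. Lengths are in m, angles in rad, forces in N, time in s.
With the tool pointing down it reaches from about 0.3 to 0.875 m from the base axis. Payload 6.4 kg.
Tool frame: the origin (TCP) lies on the centre line of the jaws, within the pads' length; the fingertips stand 8 mm ahead of it and the grasp point (between the pads) lies 11 mm behind it; z points along the fingers, y is the line along which they close (so a half turn about z gives the same grasp; the last joint's range is limited). The gripper opens to 85 mm and grips with 20 to 120 N. Pads are 22 mm wide; open, the fingers measure 114 mm over their backs; the gripper's body (76 mm by 85 mm) begins 54 mm behind the grasp point. The pads swing forward as they close: fully open they stand 13 mm farther back than shut.
Start: joints at [-1.434, 0.181, 1.607, -0, 1.354, -0.206], TCP at [0.193, -0.542, 0.239] pointing down, gripper open.
Joint ranges: [-2.99, 2.99], [-0.89, 2.07], [0.3, 2.58], [-1.14, 4.28], [0, 2.63], [-3.12, 3.12]. Speed limits (rad/s): [2.57, 2.57, 3.01, 3.14, 3.14, 3.14].

INTERFACE

Orientations are given as a unit quaternion [w, x, y, z].
In Python, from bench import ctrl gives the robot as it stands.
- The arm moves only by the shell command python3 -m handwheel 'ROWS' [OPENING]. ROWS is JSON, a list that holds one entry, the list of rows, each a list of 4 numbers: the shift along the tool's x, y, z each as a share of 20 cm, from -1 to 1, then the turn about the tool's z as a share of 1.5 rad, from -1 to 1. In form: [[[x, y, z, twist], ...]]. A call has 1 to 10 rows; each row is the pose to reach, as a shift and turn from the pose commanded when the call began, along the tool's axes at that moment; what a row does not reach only later rows make up. A row lasts 1/8 s, in which the tool goes at most 62.5 mm and 10.7 degrees, less where a joint would pass 70% of its speed; a pose out of reach is approached as far as the arm can. A call with a number of a shift or a turn outside -1 to 1 is refused whole. A call with a gripper value outside its range is refused whole. OPENING is the finger opening in mm, from 0 to 85.4, set as the call begins (- or left out, the last holds). The fingers move at their own pace and stop on an object; the grip force is fixed at half the most. Time passes only in rows, so rows that repeat a pose let the fingers close. It gives the time, the measured TCP pose, the force, the opening and the grip force at its end, in the units of the state.
- ctrl.get_obs(): the state, without advancing time (a new reading comes with each control period).
- ctrl.camera(name): name is "side" or "top"; returns a dict with "color" (384x512x3 uint8, red, green, blue), "range_z" (384x512 float32, m along the optical axis (not along the pixel's ray), 0 where there is no reading), "K" (3x3 intrinsics, pixels), "pose" (4x4, takes a point from camera to world coordinates). Camera axes: x right, y down, z forward; pixel columns grow to the right and rows downward; lengths in m; the calibration is good to about 2 mm. A picture is of the moment at which its call begins.
- ctrl.hand_in(): hands the job in; it is judged then, once.
The state is a dict: "time_s": time; "q": joint angles; "dq": joint speeds; "joint_efforts": joint torques, N m; "eef_pos": TCP position; "eef_rot": TCP orientation; "wrist_force": force on the tool from outside, world axes, zero at the start; "torque": the same for the moment, N m; "opening": opening from 0.0 (shut) to 1.0 (fully open); "grasp_force": force on a finger pad.
Only numpy, scipy, OpenCV 4.12 (cv2) and the standard library are available. Lean on these libraries where they do the work, as an engineer would, in place of code of your own. Each camera call takes 0.05 s, during which the arm holds its last target. There are 200 camera calls.

## Working session

There is one attempt and no reset: what is moved stays moved. The work goes in short steps, Python scripts to look and compute and a shell command to move; the robot and the scene stay as the last step left them, time stands still between calls to the robot, and variables do not carry over. Pictures are saved under pics/ and viewed, at most 10 in all, crops included, and the job is handed in when it is done.

```bash
ls; mkdir -p pics
python3 - <<'E'
from bench import ctrl
import cv2,numpy as np
o=ctrl.get_obs();print({k:np.round(v,3) for k,v in o.items()})
for n in("side","top"):
    c=ctrl.camera(n);np.savez(f'/tmp/{n}.npz',**c);cv2.imwrite(f'pics/{n}0.png',c['color'][:,:,::-1]);print(n,c['K'],c['pose'].round(3))
E
```

```text
pics
{'time_s': np.float64(0.0), 'q': array([-1.434,  0.182,  1.608, -0.   ,  1.354, -0.206]), 'dq': array([-0.001, -0.   ,  0.001, -0.001,  0.001,  0.001]), 'joint_efforts': array([-0.0000e+00, -4.4487e+01, -3.5133e+01, -0.0000e+00,  9.0000e-03,
       -0.0000e+00]), 'eef_pos': array([ 0.193, -0.541,  0.238]), 'eef_rot': array([-0.001,  0.985,  0.171,  0.   ]), 'wrist_force': array([ 0.397, -0.355,  0.271]), 'torque': array([-0.03 ,  0.032,  0.048]), 'grasp_force': np.float64(0.0), 'opening': np.float64(0.996)}
side [[439.06476372   0.         255.83598527]
 [  0.         439.06476372 190.8529065 ]
 [  0.           0.           1.        ]] [[-0.978 -0.146  0.15   0.487]
 [-0.209  0.662 -0.72   0.915]
 [ 0.005 -0.735 -0.678  0.827]
 [ 0.     0.     0.     1.   ]]
top [[441.32799352   0.         259.44595182]
 [  0.         441.32799352 196.72572864]
 [  0.           0.           1.        ]] [[-0.028 -0.978  0.206  0.387]
 [-1.     0.028 -0.004  0.258]
 [-0.002 -0.206 -0.979  1.245]
 [ 0.     0.     0.     1.   ]]
```

View pics/side0.png

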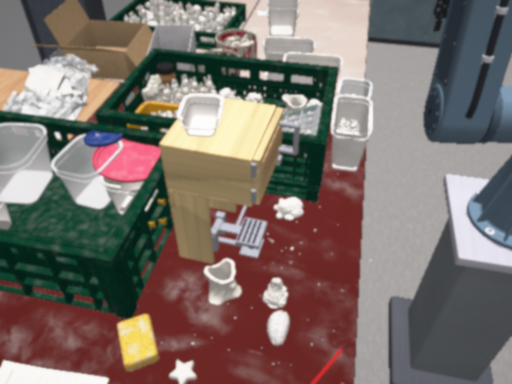

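View pics/top0.png

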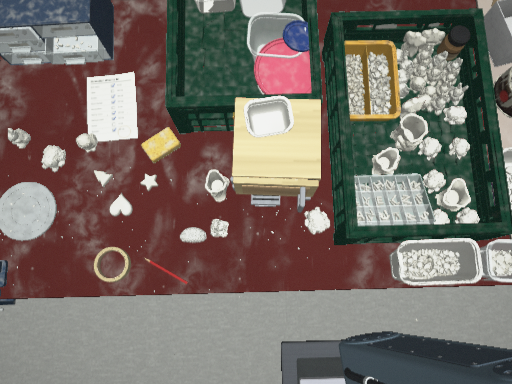

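Side view: the cabinet's roof is at about (220,130), the treadle at (240,232), the handle at (290,140), and the toad (289,207), pot (222,282), rabbit (275,293) and cocoon (278,327) stand around it. Top view: the roof spans (233–321, 97–186), the handle is at (302,195) and the plate at (265,200).

```bash
cat > h.py <<'E'
import numpy as np,cv2
def cloud(c):
    z=c['range_z'];v,u=np.indices(z.shape);K=c['K']
    p=np.stack([(u-K[0,2])/K[0,0]*z,(v-K[1,2])/K[1,1]*z,z],-1)
    p=p@c['pose'][:3,:3].T+c['pose'][:3,3];p[z==0]=np.nan
    return p
def rect(P):
    return cv2.minAreaRect(P[:,:2].astype(np.float32))
E
python3 - <<'E'
from h import *
for n in('top','side'):
    c=dict(np.load(f'/tmp/{n}.npz'));P=cloud(c);z=P[...,2]
    col=c['color'].astype(int)
    yel=(col[...,0]-col[...,2]>35)&(col[...,1]>120)
    roof=(abs(z-.335)<.012)&yel
    A=P[roof];r=rect(A);print(n,'roof',A.shape,A[:,2].mean().round(4),r,'\n',(cv2.boxPoints(r)*1000).round(0).tolist())
    white=(col.min(-1)>120)
    boxes={'top':dict(pot=(203,165,232,203),rabbit=(208,217,232,242),cocoon=(178,225,209,246),toad=(303,204,332,238)),
     'side':dict(pot=(203,256,244,308),rabbit=(261,276,290,308),cocoon=(265,308,292,348),toad=(273,195,306,222))}[n]
    for k,(a,b,d,e) in boxes.items():
        Q=P[b:e,a:d].reshape(-1,3);Q=Q[(Q[:,2]>.008)&(Q[:,2]<.1)];print(k,np.percentile(Q,[2,50,98],axis=0).round(3).tolist())
    if n=='top':
        print('handle',P[186:206:3,296:310:2].round(3)[...,2]); print(P[188:208,265].round(3))
E
```

```text
top roof (5834, 3) 0.3356 ((0.7012582421302795, 0.21365496516227722), (0.1890772432088852, 0.1975311040878296), 86.70903015136719) 
 [[597.0, 125.0], [794.0, 114.0], [805.0, 302.0], [608.0, 314.0]]
pot [[0.646, 0.345, 0.009], [0.681, 0.375, 0.053], [0.71, 0.398, 0.081]]
rabbit [[0.538, 0.349, 0.009], [0.555, 0.367, 0.039], [0.582, 0.39, 0.077]]
cocoon [[0.523, 0.408, 0.016], [0.539, 0.439, 0.033], [0.561, 0.474, 0.042]]
toad [[0.54, 0.062, 0.008], [0.569, 0.097, 0.03], [0.601, 0.122, 0.04]]
handle [[ 0.324  0.32   0.323  0.328  0.328  0.33   0.328]
 [ 0.302  0.303  0.322  0.325  0.321  0.306  0.306]
 [ 0.274  0.274  0.318  0.325  0.325  0.278  0.272]
 [ 0.234  0.256  0.319  0.32   0.323  0.239  0.238]
 [-0.002  0.255  0.32   0.323  0.323  0.214  0.214]
 [ 0.003  0.253  0.32   0.323  0.324 -0.001  0.   ]
 [ 0.003  0.253  0.319  0.321  0.32  -0.002 -0.003]]
[[0.604 0.241 0.3  ]
 [0.603 0.241 0.293]
 [0.605 0.241 0.277]
 [0.605 0.241 0.268]
 [0.604 0.241 0.261]
 [0.604 0.241 0.251]
 [0.606 0.241 0.231]
 [0.64  0.238 0.058]
 [0.637 0.238 0.059]
 [0.635 0.238 0.057]
 [0.632 0.238 0.059]
 [0.629 0.238 0.057]
 [0.626 0.238 0.057]
 [0.623 0.238 0.059]
 [0.62  0.238 0.059]
 [0.619 0.238 0.054]
 [0.617 0.238 0.05 ]
 [0.621 0.238 0.01 ]
 [0.62  0.238 0.004]
 [0.617 0.238 0.003]]
side roof (4452, 3) 0.3344 ((0.6985605955123901, 0.2141958624124527), (0.1956460028886795, 0.19610847532749176), 86.1099853515625) 
 [[594.0, 123.0], [790.0, 110.0], [803.0, 305.0], [607.0, 318.0]]
pot [[0.644, 0.305, 0.009], [0.675, 0.382, 0.048], [0.729, 0.402, 0.08]]
rabbit [[0.535, 0.359, 0.011], [0.555, 0.38, 0.035], [0.579, 0.394, 0.075]]
cocoon [[0.519, 0.416, 0.012], [0.537, 0.454, 0.032], [0.558, 0.479, 0.041]]
toad [[0.536, 0.042, 0.009], [0.565, 0.107, 0.026], [0.597, 0.124, 0.038]]
```

```bash
python3 -m handwheel --help | head -20; python3 -m handwheel '[[[0,0,-0.3,0],[0,0,-0.6,0],[0,0,-0.9,0],[0,0,-1,0],[0,0,-1,0],[0,0,-1,0]]]' 0; python3 -c "
from bench import ctrl
print(ctrl.get_obs()['q'])"
```

```text
time_s: 0.85
eef_pos: [0.1932, -0.5411, 0.4371]
eef_rot: [-0.002, 0.985, 0.171, 0.0]
wrist_force: [0.4, -0.4, 0.2]
opening: 0.001
grasp_force: 0.0
[-1.43431772e+00  9.54941726e-02  1.31369780e+00 -1.85717568e-05
  1.73567675e+00 -2.06283367e-01]invalid input: not JSON, or not a number
```

```bash
U='from bench import ctrl
o=ctrl.get_obs();print(o["q"].round(3),o["eef_pos"].round(4),o["eef_rot"].round(3))'; python3 -m handwheel '[[[0,0,-0.3,0],[0,0,-0.6,0],[0,0,-0.9,0],[0,0,-1,0],[0,0,-1,0],[0,0,-1,0]]]' >/dev/null; python3 -c "$U";  python3 -m handwheel '[[[0,0,-0.3,0],[0,0,-0.6,0],[0,0,-0.9,0],[0,0,-1,0],[0,0,-1,0],[0,0,-1,0]]]'; python3 -c "$U"
```

```text
[-1.434  0.194  0.81  -0.     2.142 -0.206] [ 0.1933 -0.542   0.6363] [-0.002  0.985  0.171  0.   ]
time_s: 2.35
eef_pos: [0.1583, -0.4425, 0.8079]
eef_rot: [-0.032, 0.985, 0.171, 0.008]
wrist_force: [0.4, 0.2, -0.1]
opening: -0.002
grasp_force: 0.0
[-1.488  0.278  0.302  0.022  2.625 -0.241] [ 0.1583 -0.4425  0.8079] [-0.032  0.985  0.171  0.008]
```

```bash
cat >> h.py <<'E'
from scipy.spatial.transform import Rotation as R
YAW=np.radians(-3.4);CX=np.array([np.cos(YAW),np.sin(YAW),0]);CY=np.array([-np.sin(YAW),np.cos(YAW),0]);O=np.array([.6177,.2189,0])
def cab(x,y,z): return O+CX*x+CY*y+np.array([0,0,z])
def tool():
    from bench import ctrl
    o=ctrl.get_obs();q=o['eef_rot'];return o,R.from_quat(np.r_[q[1:],q[0]]).as_matrix()
def go(p):
    o,M=tool();d=M.T@(np.array(p)-o['eef_pos'])/.2;print('share',d.round(3))
def st():
    o,M=tool();a=M[:,2];e=o['eef_pos']-O
    print('t',o['time_s'].round(2),'q',o['q'].round(2),'pos',o['eef_pos'].round(4),'cab',(e@CX).round(4),(e@CY).round(4),'F',np.round(o['wrist_force'],1))
    print('tilt fwd deg',np.degrees(np.arctan2(a@CX,-a[2])).round(1),'side',np.degrees(np.arctan2(a@CY,-a[2])).round(1),'ytool in cab',(M[:,1]@CX).round(3),(M[:,1]@CY).round(3), M[2,1].round(3),'open',round(float(o['opening']),3),'g',round(float(o['grasp_force']),1))
E
python3 -c "
from h import *
st();go([.6,-.036,.6])"
```

```text
Traceback (most recent call last):
  File "h.py", line 19, in st
    print('t',o['time_s'].round(2),'q',o['q'].round(2),'pos',o['eef_pos'].round(4),'cab',(e@CX).round(4),(e@CY).round(4),'F',np.round(o['wrist_force'],1))
              ^^^^^^^^^^^^^^^^^
AttributeError: 'float' object has no attribute 'round'
```

```bash
sed -i "s/o\['time_s'\].round(2)/o['time_s']/" h.py
python3 -c "
from h import *
st();go([.6,-.036,.6])"
```

```text
t 2.35 q [-1.49  0.28  0.3   0.02  2.63 -0.24] pos [ 0.1583 -0.4425  0.8079] cab -0.4193 -0.6875 F [ 0.4  0.2 -0.1]
tilt fwd deg 0.1 side 3.7 ytool in cab 0.392 -0.918 -0.059 open -0.002 g 0.0
share [ 2.733 -1.106  1.182]
```

```bash
python3 -m handwheel '[[[0.3,-0.12,0.2,0],[0.6,-0.24,0.4,0.13],[0.9,-0.37,0.8,0.27],[0.9,-0.37,0.8,0.27],[0.9,-0.37,0.8,0.27]]]' >/dev/null
python3 -c "
from h import *
st();go([.6,-.036,.6])"
```

```text
t 2.975 q [-1.08 -0.11  1.09  0.04  2.22  0.57] pos [ 0.3051 -0.3001  0.6532] cab -0.2812 -0.5366 F [-0.2 -0.   1.1]
tilt fwd deg -0.2 side 4.0 ytool in cab 0.001 -0.998 -0.07 open 0.0 g 0.0
share [ 1.396 -1.382  0.36 ]
```

```bash
python3 -m handwheel '[[[0.25,-0.25,0.1,0],[0.5,-0.5,0.2,0],[0.75,-0.75,0.3,0],[1,-1,0.36,0],[1,-1,0.36,0]]]' >/dev/null
python3 -m handwheel '[[[0.2,-0.2,0,0],[0.4,-0.4,0,0],[0.7,-0.4,0,0],[1,-0.4,0,0],[1,-0.4,0,0],[1,-0.4,0,0]]]'
python3 -c "
from h import *
st()"
```

```text
time_s: 4.35
eef_pos: [0.7228, -0.0449, 0.6004]
eef_rot: [-0.031, 0.999, -0.031, -0.001]
wrist_force: [0.2, 0.1, 0.4]
opening: -0.0
grasp_force: 0.0
t 4.35 q [-0.25  0.61  0.32  0.08  2.23  1.43] pos [ 0.7228 -0.0449  0.6004] cab 0.1206 -0.2571 F [0.2 0.1 0.4]
tilt fwd deg -0.2 side 3.6 ytool in cab -0.003 -0.998 -0.063 open -0.0 g 0.0
```

```bash
python3 -m handwheel '[[[0.3,0,0,0],[0.6,0,0,0],[1,0,0,0],[1,0,0,0],[1,0,0,0],[1,0,0,0]]]' >/dev/null
python3 -c "
from h import *
st()"
```

```text
t 5.1 q [-0.23  0.72  0.3   0.08  2.08  1.44] pos [ 0.7956 -0.0458  0.5277] cab 0.1933 -0.2537 F [-0.3  0.7  0.2]
tilt fwd deg 2.7 side 3.6 ytool in cab -0.003 -0.998 -0.063 open -0.003 g 0.0
```

```bash
python3 -m handwheel '[[[1,0,-1,0],[1,0,-1,0],[1,0,-1,0],[1,0,-1,0]]]' >/dev/null
python3 -c "
from h import *
st()"; python3 -m handwheel '[[[1,0,-0.8,0],[1,0,-0.8,0]]]' >/dev/null
python3 -c "
from h import *
st()"
```

```text
t 5.6 q [-0.25  0.67  0.3   0.09  2.09  1.44] pos [ 0.7834 -0.0501  0.5657] cab 0.1814 -0.2587 F [-0.5 -0.1  0.6]
tilt fwd deg 5.4 side 3.6 ytool in cab -0.003 -0.998 -0.063 open 0.0 g 0.0
t 5.85 q [-0.25  0.65  0.3   0.1   2.06  1.44] pos [ 0.7858 -0.0527  0.5821] cab 0.184 -0.2611 F [ 0.1  0.1 -1. ]
tilt fwd deg 7.9 side 3.6 ytool in cab -0.003 -0.998 -0.064 open -0.001 g 0.0
```

```bash
python3 -m handwheel '[[[1,0,-0.8,0]]]' >/dev/null
python3 -c "
from h import *
st()"; python3 -m handwheel '[[[1,0,-0.8,0]]]' >/dev/null
python3 -c "
from h import *
st()";python3 -m handwheel '[[[1,0,-0.8,0],[1,0,-0.8,0]]]' >/dev/null
python3 -c "
from h import *
st()"
```

```text
t 5.975 q [-0.26  0.64  0.3   0.11  2.04  1.44] pos [ 0.7891 -0.0544  0.5933] cab 0.1873 -0.2627 F [ 0.2 -0.3 -0.8]
tilt fwd deg 10.0 side 3.7 ytool in cab -0.003 -0.998 -0.065 open -0.002 g 0.0
t 6.1 q [-0.26  0.62  0.3   0.12  2.02  1.44] pos [ 0.7908 -0.0561  0.6086] cab 0.1891 -0.2642 F [-0.5  1.  -0. ]
tilt fwd deg 12.3 side 3.7 ytool in cab -0.002 -0.998 -0.065 open 0.001 g 0.0
t 6.35 q [-0.27  0.59  0.3   0.13  2.    1.44] pos [ 0.7869 -0.0585  0.6327] cab 0.1854 -0.2668 F [ 0.2  0.6 -0.6]
tilt fwd deg 14.9 side 3.7 ytool in cab -0.002 -0.998 -0.065 open -0.002 g 0.0
```

```bash
python3 -m handwheel '[[[1,0,-0.4,0]]]' >/dev/null
python3 -m handwheel '[[[1,0,-0.4,0]]]' >/dev/null;python3 -m handwheel '[[[1,0,-0.4,0]]]' >/dev/null;python3 -m handwheel '[[[1,0,-0.4,0]]]' >/dev/null;
python3 -c "
from h import *
st()"; python3 -m handwheel '[[[1,0,-0.3,0]]]' >/dev/null
python3 -m handwheel '[[[1,0,-0.3,0]]]' >/dev/null;python3 -m handwheel '[[[1,0,-0.3,0]]]' >/dev/null;python3 -m handwheel '[[[1,0,-0.3,0]]]' >/dev/null;
python3 -c "
from h import *
st()"
```

```text
t 6.85 q [-0.28  0.58  0.3   0.15  1.86  1.44] pos [ 0.8268 -0.0647  0.6558] cab 0.2256 -0.2707 F [-0.5  0.3 -0.3]
tilt fwd deg 24.0 side 3.8 ytool in cab -0.002 -0.998 -0.068 open -0.003 g 0.0
t 7.35 q [-0.29  0.56  0.3   0.18  1.72  1.45] pos [ 0.858  -0.0709  0.6949] cab 0.2571 -0.2751 F [ 0.1 -0.  -0.1]
tilt fwd deg 33.5 side 3.9 ytool in cab -0.001 -0.998 -0.069 open 0.003 g 0.0
```

```bash
python3 -m handwheel '[[[1,0,-0.3,0]]]' >/dev/null; 
python3 -c "
from h import *
st();go([.65,-.05,.55]);go(cab(-.2,.02,.3));go(cab(-.12,.02,.1))"
```

```text
t 7.475 q [-0.29  0.55  0.3   0.19  1.68  1.45] pos [ 0.8622 -0.0725  0.7089] cab 0.2613 -0.2764 F [-0.3 -0.5  0.5]
tilt fwd deg 35.9 side 3.9 ytool in cab -0.001 -0.998 -0.069 open 0.003 g 0.0
share [-1.33   0.006  0.022]
share [-3.125 -1.335  0.388]
share [-3.384 -1.267  1.431]
```

```bash
python3 -m handwheel '[[[-0.25,0,0,0],[-0.5,0,0,0],[-0.75,0,0,0],[-1,0,0,0]]]' >/dev/null; python3 -m handwheel '[[[-0.25,0,0,0],[-0.5,0,0,0],[-0.75,0,0,0],[-1,0,0,0]]]' >/dev/null; python3 -m handwheel '[[[-0.25,-0.25,0,0],[-0.5,-0.5,0,0],[-0.75,-0.75,0,0],[-1,-1,0,0],[-1,-1,0,0]]]' >/dev/null;
python3 -c "
from h import *
st();go(cab(-.2,.02,.3));go(cab(-.12,.02,.1))"
```

```text
t 9.1 q [ 0.25 -0.69  2.15 -0.14  1.07  1.93] pos [0.3869 0.1821 0.373 ] cab -0.2283 -0.0504 F [-0.7  0.3 -1.4]
tilt fwd deg 35.9 side 4.1 ytool in cab 0.002 -0.998 -0.071 open -0.001 g 0.0
share [-0.112 -0.325  0.398]
share [-0.371 -0.254  1.441]
```

```bash
python3 -m handwheel '[[[-0.12,-0.12,0.25,0],[-0.24,-0.25,0.5,0],[-0.37,-0.25,0.75,0],[-0.37,-0.25,1,0],[-0.37,-0.25,1,0]]]' >/dev/null;
python3 -c "
from h import *
st();go(cab(-.12,.02,.1));go(cab(.016,.02,.1))"
```

```text
t 9.725 q [ 0.38 -0.16  2.25 -0.42  0.51  2.34] pos [0.4474 0.2398 0.1663] cab -0.1713 0.0107 F [ 0.3  0.4 -0.2]
tilt fwd deg 35.2 side 3.7 ytool in cab -0.002 -0.998 -0.066 open -0.003 g 0.0
share [ 0.017 -0.025  0.421]
share [ 0.573 -0.027  0.812]
```

```bash
python3 -m handwheel '[[[0.02,-0.02,0.2,0],[0.02,-0.02,0.42,0],[0.02,-0.02,0.42,0]]]' >/dev/null;
python3 -c "
from h import *
st();go(cab(.016,.02,.1))"
```

```text
t 10.1 q [ 0.34  0.09  2.17 -0.58  0.33  2.49] pos [0.5015 0.2455 0.1045] cab -0.1175 0.0197 F [-0.4 -0.  -0.1]
tilt fwd deg 35.6 side 3.8 ytool in cab -0.002 -0.998 -0.068 open -0.0 g 0.0
share [ 0.53  -0.001  0.406]
```

```bash
python3 -m handwheel '[[[0.2,0,0.15,0],[0.4,0,0.3,0],[0.53,0,0.4,0],[0.53,0,0.4,0],[0.53,0,0.4,0]]]' >/dev/null;
python3 -c "
from h import *
st();go(cab(.016,.02,.07));go(cab(.018,.02,.045))
from bench import ctrl
c=ctrl.camera('side');cv2.imwrite('pics/s1.png',cv2.resize(c['color'][120:320,150:350,::-1],(600,600)))"
```

```text
t 10.725 q [ 0.24  0.3   1.91 -0.37  0.34  2.21] pos [0.6336 0.2388 0.1049] cab 0.0146 0.0208 F [ 0.1 -0.2 -1.4]
tilt fwd deg 35.8 side 4.0 ytool in cab -0.0 -0.998 -0.07 open -0.005 g 0.0
share [-0.096  0.016  0.145]
share [-0.161  0.025  0.252]
```

View pics/s1.png

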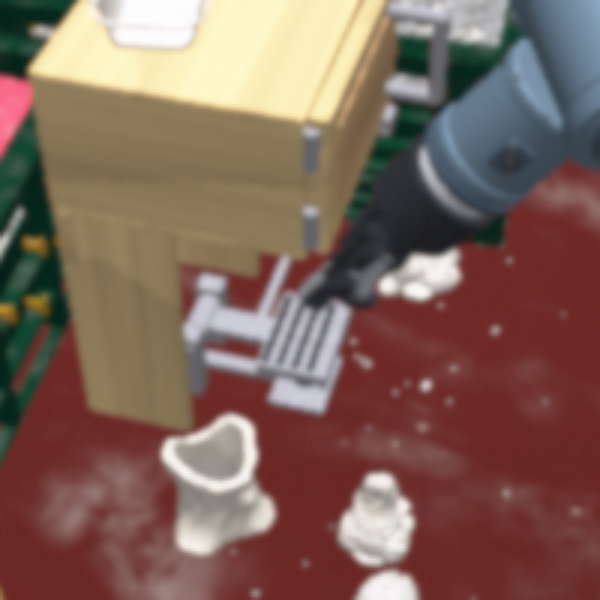

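The gripper is slanted in above the ribbed plate (tip at about (315,300)), clear of the cabinet and of the toad. Now I press down in steps.

```bash
S='from h import *
o,M=tool();print(o["eef_pos"][2].round(4),"xcab",((o["eef_pos"]-O)@CX).round(4),np.round(o["wrist_force"],1))'
python3 -m handwheel '[[[-0.05,0.005,0.07,0],[-0.1,0.01,0.14,0],[-0.1,0.01,0.14,0]]]' >/dev/null;python3 -c "$S"
python3 -m handwheel '[[[-0.015,0.001,0.02,0],[-0.03,0.003,0.04,0],[-0.03,0.003,0.04,0]]]' >/dev/null;python3 -c "$S"
python3 -m handwheel '[[[-0.015,0.001,0.02,0],[-0.02,0.002,0.028,0],[-0.02,0.002,0.028,0]]]' >/dev/null;python3 -c "$S"
```

```text
0.0675 xcab 0.0134 [-0.3 -0.6  1.1]
0.0585 xcab 0.0152 [-1.1  2.9  2.5]
0.0515 xcab 0.0155 [0.6 1.3 2.6]
```

```bash
S='from h import *
o,M=tool();print(o["eef_pos"][2].round(4),"xcab",((o["eef_pos"]-O)@CX).round(4),np.round(o["wrist_force"],1))'
python3 -m handwheel '[[[-0.006,0.001,0.008,0],[-0.009,0.001,0.012,0],[-0.009,0.001,0.012,0]]]' >/dev/null;python3 -c "$S"
python3 -m handwheel '[[[-0.003,0,0.004,0],[-0.006,0,0.008,0],[-0.006,0,0.008,0]]]' >/dev/null;python3 -c "$S"
python3 -m handwheel '[[[-0.003,0,0.004,0],[-0.006,0,0.008,0],[-0.006,0,0.008,0]]]' >/dev/null;python3 -c "$S"
```

```text
0.0482 xcab 0.015 [1.4 0.3 4.8]
0.0461 xcab 0.0148 [1.8 0.2 4.5]
0.044 xcab 0.0147 [2.  0.8 4.3]
```

```bash
S='from h import *
o,M=tool();print(o["eef_pos"][2].round(4),"xcab",((o["eef_pos"]-O)@CX).round(4),np.round(o["wrist_force"],1))'
python3 -m handwheel '[[[-0.003,0,0.004,0],[-0.006,0,0.008,0],[-0.006,0,0.008,0]]]' >/dev/null;python3 -c "$S"
python3 -m handwheel '[[[-0.003,0,0.004,0],[-0.005,0,0.006,0],[-0.005,0,0.006,0]]]' >/dev/null;python3 -c "$S"
```

```text
0.0425 xcab 0.015 [-0.3 -1.8  7.4]
0.0417 xcab 0.0152 [-2.5 -3.5 12.2]
```

```bash
S='from h import *
o,M=tool();print(o["eef_pos"][2].round(4),"xcab",((o["eef_pos"]-O)@CX).round(4),np.round(o["wrist_force"],1))'
python3 -m handwheel '[[[-0.002,0,0.003,0],[-0.005,0,0.006,0],[-0.005,0,0.006,0]]]' >/dev/null;python3 -c "$S"
python3 -m handwheel '[[[-0.002,0,0.003,0],[-0.004,0,0.005,0],[-0.004,0,0.005,0]]]' >/dev/null;python3 -c "$S"
```

```text
0.0408 xcab 0.0154 [-6.1 -5.2 17.7]
0.0401 xcab 0.0156 [-7.7 -5.2 20.2]
```

```bash
S='from h import *
st()'
python3 -m handwheel '[[[0,0,0,0],[0,0,0,0],[0,0,0,0],[0,0,0,0],[0,0,0,0],[0,0,0,0],[0,0,0,0],[0,0,0,0]]]';
python3 -m handwheel '[[[0.04,-0.005,-0.055,0],[0.08,-0.01,-0.11,0],[0.12,-0.015,-0.165,0],[0.16,-0.02,-0.22,0],[0.16,-0.02,-0.22,0]]]' >/dev/null;python3 -c "$S"
python3 -m handwheel '[[[-0.2,0,-0.15,0],[-0.4,0,-0.3,0],[-0.6,0,-0.45,0],[-0.75,0,-0.55,0],[-0.75,0,-0.55,0]]]' >/dev/null;python3 -c "$S
from bench import ctrl
for n in ('side','top'):
    c=ctrl.camera(n);np.savez(f'/tmp/{n}.npz',**c)
    cv2.imwrite(f'pics/{n}2.png',cv2.resize(c['color'][120:320,150:350,::-1] if n=='side' else c['color'][80:260,180:360,::-1],(600,600)))"
```

```text
time_s: 15.52
eef_pos: [0.6346, 0.2394, 0.0401]
eef_rot: [-0.024, 0.95, -0.039, 0.308]
wrist_force: [-8.1, -5.9, 21.1]
opening: 0.0
grasp_force: 11.1
t 16.15 q [ 0.24  0.33  1.9  -0.4   0.32  2.24] pos [0.6331 0.2399 0.092 ] cab 0.0142 0.0219 F [ 0.4 -0.5 -0.7]
tilt fwd deg 35.7 side 3.9 ytool in cab -0.001 -0.998 -0.069 open 0.004 g 0.0
t 16.775 q [ 0.41  0.03  2.27 -0.72  0.33  2.69] pos [0.4442 0.2505 0.0919] cab -0.175 0.0212 F [0.1 0.2 0.2]
tilt fwd deg 35.4 side 3.8 ytool in cab 0.001 -0.998 -0.067 open -0.002 g 0.0
```

View pics/top2.png

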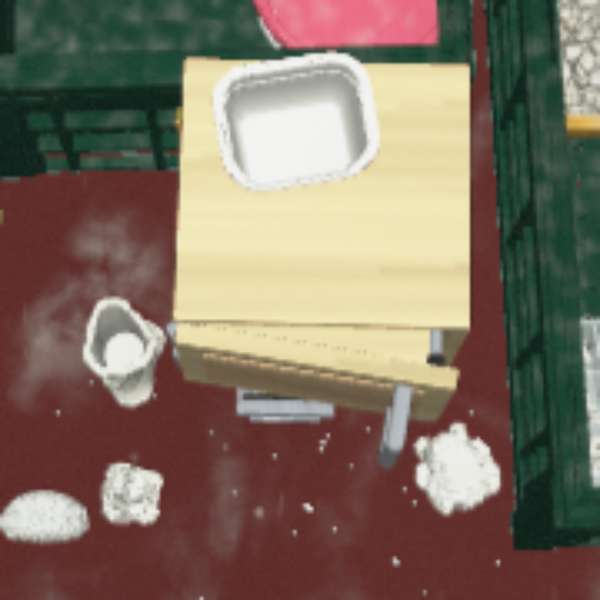

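The door stands ajar by roughly 0.17 rad (its top edge runs from (180,350) to (455,370)), the handle bar is at (388,460), the treadle is up and nothing else has moved. I'll bring the tool back to vertical before taking the handle.

```bash
python3 - <<'E'
from h import *
c=dict(np.load('/tmp/top.npz'));P=cloud(c).reshape(-1,3);e=P-O;x=e@CX;y=e@CY;z=P[:,2]
m=(abs(z-.33)<.012)&(y>-.09)&(y<.09)&(x<0.0)&(x>-.15)
# front edge of door by y bins
for a in np.arange(-.08,.09,.02):
    k=m&(abs(y-a)<.01)
    if k.any(): print(a.round(2),x[k].min().round(4),np.percentile(x[k],5).round(4))
k=(z>.30)&(z<.335)&(x<-.055)&(x>-.13)&(y<0)&(y>-.1)
print('bar?',k.sum(),np.c_[x,y,z][k].round(3)[:40].tolist())
E
python3 -m handwheel '[[[-0.05,0.25,-0.2,0],[-0.1,0.5,-0.4,0],[-0.15,0.75,-0.6,0],[-0.2,1,-0.8,0],[-0.2,1,-0.8,0]]]' >/dev/null
python3 -c "
from h import *
st();go([.3,.02,.3])"
```

```text
-0.08 -0.0373 -0.0371
-0.06 -0.0757 -0.0691
-0.04 -0.0759 -0.0703
-0.02 -0.0313 -0.0294
0.0 -0.0277 -0.0258
0.02 -0.0243 -0.0236
0.04 -0.0216 -0.0208
0.06 -0.0184 -0.0178
0.08 -0.0158 -0.0151
bar? 61 [[-0.055, -0.047, 0.323], [-0.055, -0.051, 0.325], [-0.057, -0.047, 0.323], [-0.057, -0.05, 0.321], [-0.057, -0.052, 0.322], [-0.057, -0.054, 0.323], [-0.057, -0.056, 0.323], [-0.059, -0.048, 0.321], [-0.059, -0.05, 0.321], [-0.059, -0.052, 0.323], [-0.059, -0.054, 0.324], [-0.058, -0.056, 0.318], [-0.06, -0.046, 0.317], [-0.061, -0.048, 0.318], [-0.062, -0.049, 0.325], [-0.062, -0.052, 0.324], [-0.061, -0.054, 0.323], [-0.062, -0.056, 0.325], [-0.063, -0.046, 0.317], [-0.064, -0.047, 0.325], [-0.063, -0.05, 0.321], [-0.063, -0.052, 0.322], [-0.063, -0.054, 0.322], [-0.063, -0.056, 0.323], [-0.065, -0.046, 0.32], [-0.066, -0.048, 0.322], [-0.066, -0.049, 0.325], [-0.066, -0.051, 0.327], [-0.065, -0.054, 0.322], [-0.066, -0.056, 0.323], [-0.068, -0.045, 0.322], [-0.068, -0.047, 0.324], [-0.068, -0.05, 0.323], [-0.068, -0.051, 0.326], [-0.068, -0.054, 0.323], [-0.067, -0.056, 0.321], [-0.07, -0.046, 0.32], [-0.071, -0.047, 0.325], [-0.07, -0.05, 0.323], [-0.07, -0.052, 0.325]]
t 17.5 q [-0.24 -0.9   2.57  0.18  0.89  1.34] pos [0.3583 0.0798 0.1894] cab -0.2507 -0.1542 F [-24.9 -20.1  50.5]
tilt fwd deg 34.1 side 3.0 ytool in cab -0.006 -0.998 -0.057 open -0.002 g 0.0
share [ 0.095  0.286 -0.624]
```

```bash
python3 -c "
from h import *
o,M=tool();print(o['q'],o['dq'],o['wrist_force'],o['joint_efforts'].round(1))"
python3 -m handwheel '[[[0,0,0,0]]]'; python3 -c "
from h import *
st()"
```

```text
[-0.23813201 -0.89503307  2.57487402  0.18460616  0.88826659  1.34099906] [-1.4088759  -0.0426461  -0.19994452  1.21805305  1.35409634 -1.89528861] [-24.91628065 -20.11550914  50.54602785] [ -1.3 -26.6 -33.4   0.1  -3.5   2.4]
time_s: 17.62
eef_pos: [0.3595, 0.0762, 0.1893]
eef_rot: [-0.016, 0.955, -0.046, 0.294]
wrist_force: [0.7, 0.1, 0.1]
opening: 0.001
grasp_force: 0.0
t 17.625 q [-0.24 -0.89  2.57  0.18  0.88  1.35] pos [0.3595 0.0762 0.1893] cab -0.2493 -0.1578 F [0.7 0.1 0.1]
tilt fwd deg 34.2 side 2.5 ytool in cab -0.019 -0.998 -0.057 open 0.001 g 0.0
```

```bash
S='from h import *
st()'
python3 -m handwheel '[[[-0.5,0.15,-0.35,0]]]' >/dev/null; python3 -c "$S"
python3 -m handwheel '[[[-0.8,0.1,-0.6,0]]]' >/dev/null; python3 -c "$S"
python3 -m handwheel '[[[-0.8,0,-0.6,0]]]' >/dev/null; python3 -c "$S"
```

```text
t 17.75 q [-0.12 -0.89  2.57  0.06  0.89  1.53] pos [0.3417 0.0919 0.1845] cab -0.268 -0.1431 F [-0.6  0.5 -0.4]
tilt fwd deg 32.7 side 1.0 ytool in cab -0.031 -0.999 -0.037 open 0.001 g 0.0
t 17.875 q [ 0.09 -0.89  2.58 -0.11  0.91  1.8 ] pos [0.3125 0.1193 0.1813] cab -0.2987 -0.1175 F [ 0.3  0.8 -0.4]
tilt fwd deg 31.7 side -0.5 ytool in cab -0.041 -0.999 -0.017 open -0.001 g 0.0
t 18.0 q [ 0.31 -0.89  2.58 -0.25  0.97  2.08] pos [0.2759 0.1456 0.1795] cab -0.3368 -0.0934 F [-0.4  1.1  0.1]
tilt fwd deg 31.0 side -1.4 ytool in cab -0.045 -0.999 -0.003 open 0.002 g 0.0
```

```bash
S='from h import *
st()'
python3 -m handwheel '[[[0.1,0.2,-0.2,0],[0.25,0.4,-0.4,0],[0.25,0.6,-0.6,0],[0.25,0.75,-0.7,0],[0.25,0.75,-0.7,0]]]' >/dev/null; python3 -c "$S"
python3 -m handwheel '[[[-0.5,0,-0.35,0]]]' >/dev/null; python3 -c "$S"
python3 -m handwheel '[[[-0.8,0,-0.6,0]]]' >/dev/null; python3 -c "$S"
python3 -m handwheel '[[[-0.8,0,-0.6,0]]]' >/dev/null; python3 -c "$S"
```

```text
t 18.625 q [-0.08 -0.89  2.33 -0.04  1.2   1.61] pos [0.3379 0.0804 0.2999] cab -0.2711 -0.1548 F [ 1.  -0.3 -0.2]
tilt fwd deg 29.0 side -3.0 ytool in cab -0.056 -0.998 0.022 open -0.0 g 0.0
t 18.75 q [ 0.12 -0.89  2.31 -0.18  1.26  1.85] pos [0.3076 0.1039 0.3059] cab -0.3028 -0.1332 F [-0.2  1.7 -0.3]
tilt fwd deg 27.8 side -5.5 ytool in cab -0.098 -0.994 0.044 open -0.0 g 0.0
t 18.875 q [ 0.37 -0.89  2.3  -0.28  1.34  2.08] pos [0.2649 0.1384 0.3128] cab -0.3474 -0.1013 F [-0.2  1.2 -0.4]
tilt fwd deg 27.1 side -5.9 ytool in cab -0.087 -0.995 0.058 open -0.001 g 0.0
t 19.0 q [ 0.6  -0.89  2.28 -0.36  1.44  2.29] pos [0.2194 0.1611 0.3208] cab -0.3942 -0.0813 F [ 0.6  1.3 -0.8]
tilt fwd deg 26.8 side -6.2 ytool in cab -0.082 -0.994 0.067 open 0.001 g 0.0
```

```bash
S='from h import *
st()'
python3 -c "
from h import *
go([.36,-.1,.3])"
```

```text
share [0.7   1.184 0.564]
```

```bash
python3 -m handwheel '[[[0.2,0.2,0.15,0],[0.4,0.4,0.3,0],[0.6,0.6,0.45,0],[0.7,0.8,0.56,0],[0.7,1,0.56,0],[0.7,1,0.56,0],[0.7,1,0.56,0]]]' >/dev/null;  python3 -c "
from h import *
st();go([.33,-.1,.3])
o,M=tool();u=-np.r_[o['eef_pos'][:2],0];u/=np.hypot(*u[:2]);print('radial in',M.T@u)"
```

```text
t 19.875 q [-0.65 -0.82  2.3   0.18  1.22  1.02] pos [ 0.3659 -0.0662  0.2972] cab -0.2344 -0.2995 F [-0.6  0.2  0.8]
tilt fwd deg 26.6 side -6.4 ytool in cab -0.085 -0.994 0.069 open 0.001 g 0.0
share [-0.136  0.194 -0.07 ]
radial in [-0.88989367 -0.03435628 -0.4548724 ]
```

```bash
S='from h import *
st()'
python3 -m handwheel '[[[-0.45,-0.02,-0.23,0]]]' >/dev/null; python3 -c "$S"
python3 -m handwheel '[[[-0.6,-0.02,-0.3,0]]]' >/dev/null; python3 -c "$S"
python3 -m handwheel '[[[-0.6,-0.02,-0.3,0]]]' >/dev/null; python3 -c "$S"
```

```text
t 20.0 q [-0.66 -0.89  2.32  0.16  1.3   1.02] pos [ 0.3429 -0.0557  0.296 ] cab -0.258 -0.2904 F [-1.  -0.5  0. ]
tilt fwd deg 24.9 side -6.1 ytool in cab -0.08 -0.994 0.069 open -0.004 g 0.0
t 20.125 q [-0.62 -0.89  2.31  0.12  1.34  1.07] pos [ 0.3318 -0.047   0.2964] cab -0.2696 -0.2823 F [0.2 0.7 0.9]
tilt fwd deg 22.6 side -6.2 ytool in cab -0.081 -0.994 0.074 open -0.0 g 0.0
t 20.25 q [-0.56 -0.89  2.29  0.08  1.38  1.13] pos [ 0.3208 -0.0354  0.3007] cab -0.2812 -0.2715 F [ 0.6  0.7 -0.2]
tilt fwd deg 20.4 side -6.4 ytool in cab -0.083 -0.993 0.08 open 0.006 g 0.0
```

```bash
S='from h import *
st()'
python3 -m handwheel '[[[-0.7,0.05,-0.25,0]]]' >/dev/null; 
python3 -m handwheel '[[[-0.7,0.05,-0.25,0]]]' >/dev/null; 
python3 -m handwheel '[[[-0.7,0.05,-0.2,0]]]' >/dev/null; python3 -c "$S"
python3 -m handwheel '[[[-0.7,0.05,-0.15,0]]]' >/dev/null; python3 -c "$S"
python3 -m handwheel '[[[-0.7,0.05,-0.1,0]]]' >/dev/null; python3 -c "$S"
```

```text
t 20.625 q [-0.39 -0.89  2.27 -0.05  1.5   1.31] pos [ 0.2814 -0.0047  0.304 ] cab -0.3224 -0.2432 F [-0.6  0.8  0.1]
tilt fwd deg 13.6 side -7.6 ytool in cab -0.091 -0.99 0.111 open -0.002 g 0.0
t 20.75 q [-0.29 -0.89  2.27 -0.1   1.54  1.42] pos [0.2646 0.0133 0.3036] cab -0.3403 -0.2261 F [0.2 0.5 0.4]
tilt fwd deg 11.5 side -8.4 ytool in cab -0.095 -0.987 0.127 open 0.002 g 0.0
t 20.875 q [-0.15 -0.89  2.27 -0.15  1.58  1.55] pos [0.2435 0.0367 0.3009] cab -0.3627 -0.2041 F [ 0.1  0.6 -1.1]
tilt fwd deg 9.6 side -9.5 ytool in cab -0.099 -0.984 0.147 open -0.002 g 0.0
```

```bash
python3 -m handwheel '[[[0.1,0.3,0,0],[0.25,0.6,0,0],[0.3,0.8,0,0],[0.3,1,0,0],[0.3,1,0,0]]]' >/dev/null;  
python3 -m handwheel '[[[0,0.2,0,0],[0,0.4,0,0],[0,0.6,0,0],[0,0.6,0,0]]]' >/dev/null;  python3 -c "
from h import *
st()
o,M=tool();u=-np.r_[o['eef_pos'][:2],0];u/=np.hypot(*u[:2]);print('radial in',M.T@u)"
```

```text
t 22.0 q [-1.24 -0.56  2.02  0.09  1.48  0.48] pos [ 0.2528 -0.2849  0.3575] cab -0.3344 -0.5246 F [-0.4  1.5  0.6]
tilt fwd deg 9.5 side -9.3 ytool in cab -0.099 -0.984 0.145 open 0.006 g 0.0
radial in [-0.74558523 -0.62607311 -0.22833119]
```

```bash
S='from h import *
st()'
python3 -m handwheel '[[[-0.2,-0.17,0,0],[-0.35,-0.3,0,0],[-0.35,-0.3,0,0]]]' >/dev/null; python3 -c "$S"
python3 -m handwheel '[[[-0.5,-0.43,-0.1,0]]]' >/dev/null; python3 -c "$S"
python3 -m handwheel '[[[-0.5,-0.43,-0.1,0]]]' >/dev/null; python3 -c "$S"
```

```text
t 22.375 q [-1.41 -0.88  2.2   0.13  1.62  0.33] pos [ 0.1934 -0.2148  0.3361] cab -0.3979 -0.4581 F [ 0.4 -0.2 -0.1]
tilt fwd deg 9.6 side -9.5 ytool in cab -0.099 -0.984 0.148 open -0.001 g 0.0
t 22.5 q [-1.42 -0.89  2.2   0.11  1.67  0.31] pos [ 0.1828 -0.2022  0.3351] cab -0.4092 -0.4461 F [-4.7 11.3  2.4]
tilt fwd deg 8.0 side -7.8 ytool in cab -0.094 -0.988 0.122 open 0.005 g 0.0
t 22.625 q [-1.42 -0.89  2.19  0.08  1.72  0.31] pos [ 0.1747 -0.1916  0.3365] cab -0.4178 -0.4361 F [ 0.5 -1.   1.1]
tilt fwd deg 6.2 side -6.0 ytool in cab -0.091 -0.991 0.095 open 0.0 g 0.0
```

```bash
S='from h import *
st();go([.35,0,.42])'
python3 -m handwheel '[[[-0.5,-0.43,-0.07,0]]]' >/dev/null; 
python3 -m handwheel '[[[-0.5,-0.43,-0.05,0]]]' >/dev/null; python3 -c "$S"
python3 -m handwheel '[[[-0.5,-0.43,-0.05,0]]]' >/dev/null; python3 -c "$S"
```

```text
t 22.875 q [-1.4  -0.89  2.18  0.04  1.8   0.32] pos [ 0.16   -0.1696  0.3415] cab -0.4339 -0.415 F [0.5 0.6 0.6]
tilt fwd deg 2.7 side -2.8 ytool in cab -0.086 -0.995 0.044 open -0.002 g 0.0
share [ 0.838 -0.959 -0.392]
t 23.0 q [-1.38 -0.89  2.16  0.01  1.85  0.33] pos [ 0.1531 -0.1574  0.3474] cab -0.4415 -0.4032 F [ 0.5  1.3 -0.5]
tilt fwd deg 1.0 side -1.2 ytool in cab -0.085 -0.996 0.019 open 0.001 g 0.0
share [ 0.868 -0.914 -0.364]
```

```bash
python3 -m handwheel '[[[0.2,-0.2,-0.1,0],[0.4,-0.4,-0.2,0],[0.6,-0.6,-0.3,0],[0.87,-0.9,-0.4,0.04],[0.87,-0.9,-0.4,0.04]]]' 40 >/dev/null;  python3 -c "
from h import *
st();go(cab(-.074,-.046,.42))"
```

```text
t 23.625 q [-0.33 -0.46  1.8  -0.02  1.77  1.44] pos [ 3.514e-01 -1.000e-04  4.280e-01] cab -0.2528 -0.2344 F [ 0.9 -1.4  0.1]
tilt fwd deg 1.1 side -1.3 ytool in cab -0.144 -0.989 0.019 open 0.471 g 0.0
share [ 0.749 -1.061  0.037]
```

```bash
python3 -m handwheel '[[[0.2,-0.25,0,0],[0.4,-0.5,0,0],[0.6,-0.75,0,0],[0.75,-1,0.03,0],[0.75,-1,0.03,0]]]' >/dev/null;  python3 -c "
from h import *
st();go(cab(-.074,-.046,.293))
from bench import ctrl
c=ctrl.camera('side');cv2.imwrite('pics/s3.png',cv2.resize(c['color'][60:260,150:350,::-1],(600,600)))"
```

```text
t 24.25 q [ 0.1   0.07  1.38 -0.02  1.68  1.87] pos [0.5385 0.1665 0.4163] cab -0.076 -0.057 F [-0.2 -0.2  0.3]
tilt fwd deg 0.7 side -1.2 ytool in cab -0.141 -0.99 0.02 open 0.466 g 0.0
share [-0.007 -0.068  0.615]
```

View pics/s3.png

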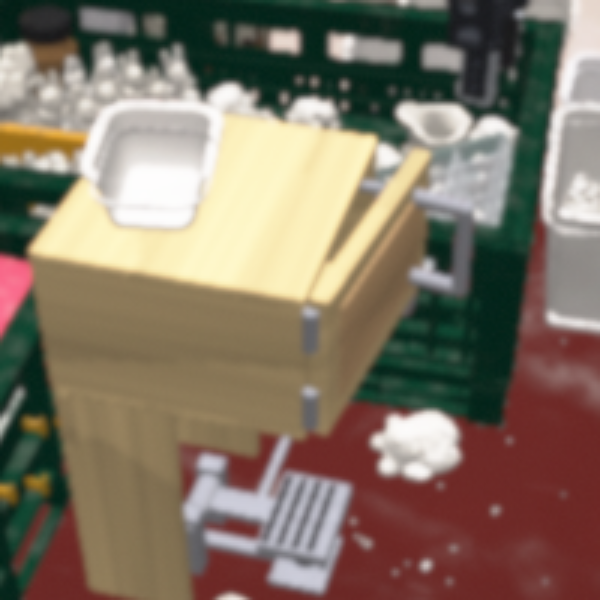

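The door is ajar, the handle bar is clear at (462,250), and the open gripper is above it at (480,90).

```bash
python3 -m handwheel '[[[0,-0.05,0.1,0],[0,-0.05,0.3,0],[0,-0.05,0.45,0],[0,-0.05,0.6,0],[0,-0.05,0.61,0]]]' >/dev/null;  python3 -c "
from h import *
st()"
python3 -m handwheel '[[[0,0,0,0],[0,0,0,0],[0,0,0,0],[0,0,0,0]]]' 0 >/dev/null;  python3 -c "
from h import *
st()"
```

```text
t 24.925 q [ 0.11  0.11  1.57 -0.02  1.45  1.89] pos [0.5398 0.1683 0.2973] cab -0.0748 -0.0552 F [0.3 0.8 0.1]
tilt fwd deg 0.9 side -1.3 ytool in cab -0.147 -0.989 0.02 open 0.466 g 0.0
t 25.425 q [ 0.11  0.11  1.56 -0.02  1.45  1.89] pos [0.5438 0.1718 0.3011] cab -0.071 -0.0514 F [ 8.  15.8 -5.1]
tilt fwd deg 1.5 side -0.7 ytool in cab -0.146 -0.989 0.009 open 0.119 g 58.3
```

```bash
python3 -m handwheel '[[[0,0,0,0],[0,0,0,0],[0,0,0,0],[0,0,-0.2,0],[0,0,-0.4,0],[0,0,-0.65,0],[0,0,-0.65,0]]]' 40 >/dev/null
python3 -m handwheel '[[[0,0,0,-0.12],[0,0,0,-0.24],[0,0,0,-0.36],[0,0,0,-0.48],[0,0,0,-0.6],[0,0,0,-0.72],[0,0,0,-0.84],[0,0,0,-0.96],[0,0,0,-1],[0,0,0,-1]]]' >/dev/null
python3 -m handwheel '[[[0,0,0,-0.12],[0,0,0,-0.24],[0,0,0,-0.36],[0,0,0,-0.48],[0,0,0,-0.6],[0,0,0,-0.72],[0,0,0,-0.84],[0,0,0,-0.96],[0,0,0,-1],[0,0,0,-1]]]' >/dev/null
python3 -m handwheel '[[[0,0,0,-0.09],[0,0,0,-0.09]]]' >/dev/null;  python3 -c "
from h import *
st();go(cab(-.071,-.0505,.297))"
```

```text
t 29.05 q [ 0.11  0.07  1.36 -0.02  1.7  -1.25] pos [0.5395 0.1706 0.4284] cab -0.0752 -0.0529 F [-0.2  0.  -0.2]
tilt fwd deg 1.0 side -1.2 ytool in cab 0.157 0.987 -0.018 open 0.471 g 0.0
share [-0.005  0.027  0.657]
```

```bash
python3 -m handwheel '[[[0,0.03,0.2,0],[0,0.03,0.4,0],[0,0.03,0.6,0],[0,0.03,0.66,0],[0,0.03,0.66,0]]]' >/dev/null
python3 -m handwheel '[[[0,0,0,0],[0,0,0,0],[0,0,0,0],[0,0,0,0]]]' 0 >/dev/null;  python3 -c "
from h import *
st()"
```

```text
t 30.175 q [ 0.11  0.12  1.56 -0.03  1.45 -1.24] pos [0.5435 0.1721 0.299 ] cab -0.0713 -0.0511 F [-4.6 -6.4  5.1]
tilt fwd deg 1.2 side -1.3 ytool in cab 0.156 0.988 -0.02 open 0.119 g 58.4
```

```bash
python3 -m handwheel '[[[0.074,0.03,0,0.067],[0.144,0.067,0,0.133],[0.21,0.11,0,0.2],[0.272,0.16,0,0.267],[0.327,0.216,0,0.333],[0.327,0.216,0,0.333]]]' >/dev/null
python3 -c "
from h import *
st()"
```

```text
t 30.925 q [ 0.24  0.05  1.63 -0.03  1.45 -0.62] pos [0.4868 0.229  0.2988] cab -0.1313 0.0023 F [-16.5  -9.1  19.2]
tilt fwd deg 1.0 side -1.4 ytool in cab 0.609 0.793 -0.008 open 0.12 g 59.6
```

```bash
python3 -m handwheel '[[[0.074,0.03,0,0.067],[0.144,0.067,0,0.133],[0.21,0.11,0,0.2],[0.272,0.16,0,0.267],[0.327,0.216,0,0.333],[0.327,0.216,0,0.333]]]' >/dev/null
python3 -c "
from h import *
st()"
python3 -m handwheel '[[[0.05,0.02,0,0.05],[0.1,0.045,0,0.1],[0.17,0.085,0,0.167],[0.23,0.125,0,0.22],[0.265,0.15,0,0.26],[0.265,0.15,0,0.26],[0.265,0.15,0,0.26]]]' >/dev/null
python3 -c "
from h import *
st()"
```

```text
t 31.675 q [ 0.38  0.09  1.58 -0.02  1.45  0.03] pos [0.4651 0.3073 0.2988] cab -0.1576 0.0792 F [-20.4  -0.7  28.2]
tilt fwd deg 1.0 side -1.0 ytool in cab 0.914 0.406 0.009 open 0.124 g 60.6
t 32.55 q [ 0.47  0.19  1.47 -0.02  1.46  0.51] pos [0.4768 0.3689 0.2986] cab -0.1495 0.1414 F [-10.2   5.9  22.1]
tilt fwd deg 1.4 side -0.7 ytool in cab 0.999 0.03 0.024 open 0.12 g 61.7
```

```bash
python3 -m handwheel '[[[0,0,0,0],[0,0,0,0],[0,0,0,0],[0,0,0,0]]]' 40 >/dev/null
python3 -m handwheel '[[[0,0,-0.15,0],[0,0,-0.3,0],[0,0,-0.5,0],[0,0,-0.7,0],[0,0,-0.9,0],[0,0,-0.9,0],[0,0,-0.9,0]]]'
python3 -c "
from h import *
from bench import ctrl
c=ctrl.camera('top');cv2.imwrite('pics/t4.png',cv2.resize(c['color'][80:280,160:360,::-1],(600,600)))
c=ctrl.camera('side');cv2.imwrite('pics/s4.png',cv2.resize(c['color'][60:360,120:420,::-1],(600,600)))"
```

```text
time_s: 33.92
eef_pos: [0.4736, 0.3691, 0.4702]
eef_rot: [0.014, 0.718, 0.696, -0.002]
wrist_force: [-0.6, -0.2, -1.0]
opening: 0.463
grasp_force: 0.0
```

View pics/s4.png

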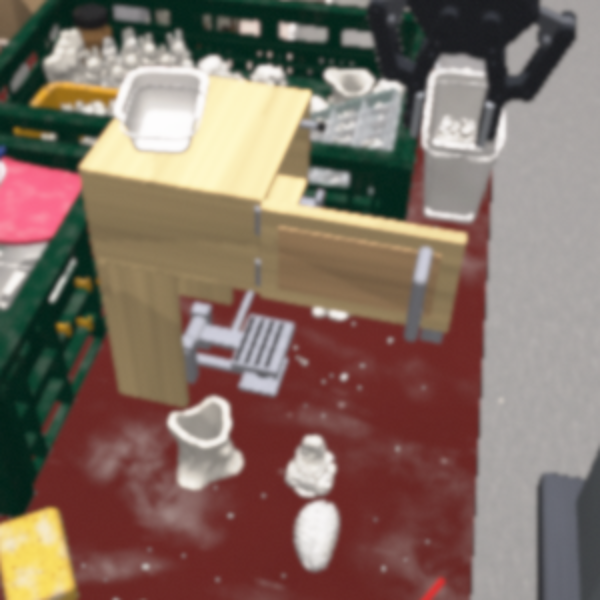

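The door stands open at about a right angle ((260,250) to (460,270)) and the handle is free. The treadle is up and the gripper hangs clear above at (450,60), with the plaster pieces still in place.

```bash
python3 -m handwheel '[[[0,0,0,0],[0,0,0,0],[0,0,0,0],[0,0,0,0]]]' >/dev/null; python3 -c "
from bench import ctrl
print(ctrl.hand_in())"
```

```text
the job is handed in; nothing more can be done
None
```

I pressed the treadle onto its stop (about 23 N for at least 1 s) and let it spring back up, then swung the door by its handle to about 1.54 rad, left it standing open with the gripper clear, and handed the job in at about 34 s with no verdict shown; the last picture showed the plaster pieces where they were, though one fast move pushed a joint about 5 mrad past its stated range.

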